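Clear the scanning board and set up the bearing block

TASK

Get the round scanning board ready for the next scan: with the scraper block, wipe the three loose steel chips off the board into the tray under its rim (do not touch the chips with the gripper), then stand the scraper upright on the bench again. After that, lift the round-topped bearing block with the bore out of the parts bin and, without dropping it, stand it upright on the dark pad in the middle of the board. Leave the marker pucks on the board, the tin and the screwdriver on the bench and the other castings in the bin where they are.

Things in the scene. Friction and masses are not known exactly. Their poses are not given: they have to be found in the camera images.
- board: Fixed scanning board, left or right of the robot's centre line: a plywood disc of 290 mm diameter, 15 mm thick, its upper face 60 mm and underside 45 mm above the bench, on a steel pedestal, with flat black marker dots. Origin on the bench under the disc's centre, z up. The tray lies under the rim on its -x side, towards the robot give or take the yaw.
- board_middle (a point): Centre of the disc's upper face, and of the flat dark rubber pad (100 mm diameter, thickness negligible) where the part is to stand.
- tray_floor (a point): Middle of the inner floor (4 mm above the bench) of the open steel tray fixed under the disc's rim. Outside, x = -225 to -95 mm and y = -105 to 105 mm in the board's frame, 35 mm high, walls 4 mm. The disc overhangs its inner part: what is pushed off the rim on that side falls into it.
- scraper: Scraper block, loose, upright on the bench between board and bin, nearer to or farther from the robot. Black foot 20 mm (x) by 70 mm (y) by 24 mm high, flat underneath; wooden handle 16 mm (x) by 60 mm (y) from 24 to 70 mm height. Origin at the centre of its underside, z up. About 0.12 kg. Wipes with its 70 mm wide faces (to +x and -x).
- chip0: Loose steel chip lying on the board, 20 mm (x) by 14 mm (y) by 8 mm high, 16 g; origin at the centre of its underside.
- chip1: Loose steel chip lying on the board, 20 mm (x) by 14 mm (y) by 8 mm high, 16 g; origin at the centre of its underside.
- chip2: Loose steel chip lying on the board, 20 mm (x) by 14 mm (y) by 8 mm high, 16 g; origin at the centre of its underside.
- puck0: Marker puck, loose on the board near the rim: black, 28 mm diameter, 22 mm high, with white dots. Origin at the centre of its underside. To be left alone.
- puck1: Marker puck, loose on the board near the rim: black, 28 mm diameter, 22 mm high, with white dots. Origin at the centre of its underside. To be left alone.
- puck2: Marker puck, loose on the board near the rim: black, 28 mm diameter, 22 mm high, with white dots. Origin at the centre of its underside. To be left alone.
- puck3: Marker puck, loose on the board near the rim: black, 28 mm diameter, 22 mm high, with white dots. Origin at the centre of its underside. To be left alone.
- bin: Fixed grey parts bin, open on top, 200 mm (x) by 170 mm (y) outside, 70 mm high, walls and floor 5 mm thick. Origin at the centre of its underside. On the other side of the centre line from the board. Four bare castings of the same metal stand in it, in any order and at any yaw.
- bearing_block: The wanted casting: base 64 mm (x) by 34 mm (y) by 10 mm high, on it an upright lug 40 mm wide (x), 16 mm thick (y), with a rounded top (radius 20 mm about 40 mm height; 60 mm high overall) and a dark 20 mm bore mark on both faces. Origin at the centre of its underside, z up. About 0.15 kg. Stands upright on the bin's floor.
- square_block: Another casting: the same base (64 x 34 x 10 mm), but the lug (40 mm in x, 16 mm in y) is square-topped, without bore, and only 42 mm high overall. Origin at the centre of its underside.
- angle: Another casting: an L-shaped bracket, base 56 mm (x) by 36 mm (y) by 8 mm, with an upright plate 8 mm thick along its +x edge (x = 20 to 28 mm), 55 mm high overall. Origin at the centre of the base's underside.
- hub: Another casting: a round flange of 60 mm diameter, 10 mm high, with a round boss of 34 mm diameter, 45 mm high overall. Origin at the centre of its underside.
- tin: Small steel tin, loose on the bench between board and bin, 44 mm diameter, 55 mm high; origin at the centre of its underside. To be left alone.
- screwdriver: Screwdriver lying on the bench at the far side. To be left alone.
Things that resemble listed ones, but are neither listed nor needed, are in the scene too. What is shaped like the scraper but purple is not meant.

How it is judged:
By the outcome, as a careful person would: the job done as asked, in the order asked, and still so for the second after the job is handed in, with the robot touching nothing.
It also fails if it takes over 64 s, if anything falls off the work surface, if the arm or the gripper's body presses on something with over 40 N, if the wrist force passes 120 N, or if a joint passes its speed limit or range.

ROBOT

A 6-joint arm with a two-finger parallel gripper is mounted at the origin on the work surface. World frame = base frame: x ahead of the robot, y to its left, z up, the work surface at z = 0. Lengths are in m, angles in rad, forces in N, time in s.
With the tool pointing down it reaches from about 0.225 to 0.725 m from the base axis. Payload 3.1 kg.
Tool frame: the origin (TCP) lies between the finger pads; the fingertips stand 14 mm ahead of it and the grasp point (between the pads) lies 5 mm behind it; z points along the fingers, y is the line along which they close (so a half turn about z gives the same grasp; the last joint's range is limited). The gripper opens to 85 mm and grips with 20 to 120 N. Pads are 22 mm wide; open, the fingers measure 114 mm over their backs; the gripper's body (76 mm by 85 mm) begins 54 mm behind the grasp point. The pads swing forward as they close: fully open they stand 13 mm farther back than shut.
Start: joints at [-1.438, 0.048, 0.099, 1.622, 0, 1.443], TCP at [0.135, -0.507, 0.245] pointing down, gripper open.
Joint ranges: [-2.91, 2.91], [-0.99, 1.94], [-1.21, 1.42], [-2.12, 2.29], [-1.49, 1.47], [-3.14, 3.14]. Speed limits (rad/s): [2.79, 2.79, 3.14, 3.14, 3.14, 3.14].

INTERFACE

Orientations are given as a unit quaternion [w, x, y, z].
In Python, from plant import monitor, eyes, workorder gives the robot as it stands.
- The arm moves only by the tool apply_moves, never from a script. Its argument "commands" is one flat list of numbers, 7 for each row, row after row: the shift along the tool's x, y, z in units of 60 mm (1.0 is 60 mm), then the turn, a rotation vector about the tool's x, y, z in units of 5 degrees (1.0 is 5 degrees), then the opening, from -1 (shut) to 1 (fully open). In form: [x, y, z, wx, wy, wz, grip, x, y, z, wx, wy, wz, grip, ...]. A call has 1 to 10 rows; each row is the pose to reach, as a shift and turn from the pose commanded when the call began, along the tool's axes at that moment; what a row does not reach only later rows make up. A row lasts 1/8 s, in which the tool goes at most 62.5 mm and 10.7 degrees, less where a joint would pass 70% of its speed; a pose out of reach is approached as far as the arm can. A call with a gripper value outside its range is refused whole. The fingers move at their own pace and stop on an object; "grip_force" is the grip in N (left out, the last holds). Time passes only in rows, so rows that repeat a pose let the fingers close. It gives the time, the measured TCP pose, the force, the opening and the grip force at its end, in the units of the state.
- monitor.sense(): the state, without advancing time (a new reading comes with each control period).
- eyes.grab_frame(name): name is "side" or "top" or "wrist"; returns the picture (400x640x3 uint8, blue, green, red); there is no depth.
- eyes.calibration(name): a dict with "fx", "fy", "cx", "cy" (pixels), "position" and "attitude" of the camera in the world. Camera axes: x right, y down, z forward; pixel columns grow to the right and rows downward; lengths in m; the calibration is good to about 2 mm. The wrist camera is an equidistant fisheye: a pixel r from the principal point sees the ray r / f radians off the axis. A picture is of the moment at which its call begins: read the wrist's pose just before it. calibration takes no time and is no camera call; for the wrist camera it gives the pose at the moment of the call.
- workorder.finish_job(): hands the job in; it is judged then, once.
The state is a dict: "t": time; "joint_positions": joint angles; "joint_vel": joint speeds; "effort": joint torques, N m; "position": TCP position; "ee_rot": TCP orientation; "contact_force": force on the tool from outside, world axes, zero at the start; "torque": the same for the moment, N m; "gripper_width": finger opening in m; "finger_force": force on a finger pad.
Only numpy, scipy, OpenCV 4.12 (cv2) and the standard library are available. Lean on these libraries where they do the work, as an engineer would, in place of code of your own. Each camera call takes 0.05 s, during which the arm holds its last target. There are 200 camera calls.

## Working session

There is one attempt and no reset: what is moved stays moved. The work goes in short steps, Python scripts to look and compute and a tool call to move; the robot and the scene stay as the last step left them, time stands still between calls to the robot, and variables do not carry over. Pictures are saved under pics/ and viewed, at most 13 in all, crops included, and the job is handed in when it is done.

Besides the shell and the picture viewer there is one more tool, called after ">>>" in YAML: its name, and indented under it one key for each argument. apply_moves: Moves the arm, as the interface text tells. Its arguments: {"type":"object","properties":{"commands":{"type":"array","items":{"type":"number"}},"grip_force":{"type":"number"}},"required":["commands"]}

```bash
ls; mkdir -p pics; cat > h.py <<'E'
import numpy as np, cv2
from scipy.spatial.transform import Rotation as R
from plant import monitor, eyes, workorder
def q2R(q): return R.from_quat([q[1],q[2],q[3],q[0]])
def att(c):
    a=np.array(c["attitude"]); return a if a.shape==(3,3) else q2R(a).as_matrix()
def ray(c,u,v,fish=False):
    x=(u-c["cx"])/c["fx"]; y=(v-c["cy"])/c["fy"]
    if fish:
        r=np.hypot(x,y); s=np.sin(r)/r if r>1e-9 else 1; d=np.array([x*s,y*s,np.cos(r)])
    else: d=np.array([x,y,1.])
    return np.array(c["position"]),att(c)@d
def onz(c,u,v,z,fish=False):
    p,d=ray(c,u,v,fish); return p+d*(z-p[2])/d[2]
def proj(c,P,fish=False):
    d=att(c).T@(np.array(P)-c["position"])
    if fish:
        t=np.arctan2(np.hypot(d[0],d[1]),d[2]); k=t/max(np.hypot(d[0],d[1]),1e-9)
    else: k=1/d[2]
    return np.array([c["cx"]+c["fx"]*d[0]*k,c["cy"]+c["fy"]*d[1]*k])
def tri(*rays):
    A=np.zeros((3,3));b=np.zeros(3)
    for p,d in rays:
        d=d/np.linalg.norm(d);M=np.eye(3)-np.outer(d,d);A+=M;b+=M@p
    return np.linalg.solve(A,b)
E
python3 - <<'E'
from h import *
for n in("top","side","wrist"):
    c=eyes.calibration(n);print(n,c)
    f=eyes.grab_frame(n);cv2.imwrite(f"pics/{n}0.png",f)
print(monitor.sense())
E
```

```text
pics
top {'fx': 441.36262906639143, 'fy': 441.36262906639143, 'cx': 318.0702277666995, 'cy': 197.67981261876812, 'position': array([ 0.50201454, -0.01457141,  1.00194821]), 'attitude': array([-0.02079324,  0.71637036, -0.69704752,  0.02249224])}
side {'fx': 367.8218716421504, 'fy': 367.8218716421504, 'cx': 327.2181935934068, 'cy': 190.5889933093129, 'position': array([0.39836087, 0.63117345, 0.46909808]), 'attitude': array([ 0.05439123, -0.10500325,  0.86491482, -0.48778916])}
wrist {'fx': 309.70691628693146, 'fy': 309.70691628693146, 'cx': 324.0568327198669, 'cy': 199.6137688091897, 'position': array([ 0.20191721, -0.48905743,  0.37287541]), 'attitude': array([ 0.1080898 ,  0.78588558, -0.60300138, -0.08420093])}
{'t': 0.15, 'joint_positions': array([-1.43784900e+00,  4.85839356e-02,  9.78975613e-02,  1.62200243e+00,
       -3.23188918e-05,  1.44297905e+00]), 'joint_vel': array([ 0.00017494, -0.00309402,  0.00428563, -0.00033229,  0.00073846,
       -0.00043985]), 'effort': array([ 1.50280026e-03, -3.39259708e+01,  3.20423520e+01,  1.54161640e-02,
       -1.22154725e-04, -2.58212907e-06]), 'position': array([ 0.13526155, -0.506787  ,  0.24435415]), 'ee_rot': array([-9.46193347e-04,  9.91511816e-01,  1.30013166e-01, -1.85865060e-05]), 'contact_force': array([0.19719572, 0.18210439, 0.43619472]), 'torque': array([0.03184976, 0.02695074, 0.01320304]), 'finger_force': 0.0, 'gripper_width': 0.08551110053327192}
```

View pics/top0.png

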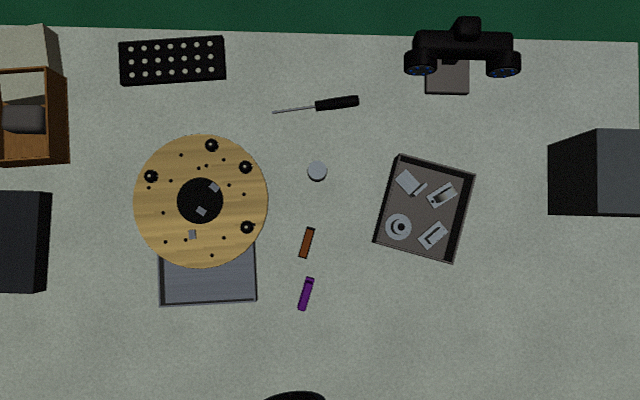

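View pics/side0.png

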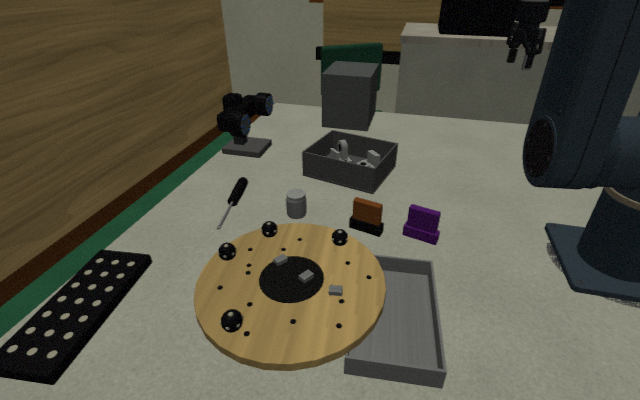

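Top view: board centre is near (200,201), the tray below it, and chips at (213,187), (201,211) and (192,234). The pucks are at (151,176), (211,145), (245,167) and (247,227). The orange scraper is at (306,243), the purple decoy at (306,294) and the tin at (317,170). In the bin the hub is at (398,227), with lugged blocks at (442,195) and (432,235). In the side view the round-topped part is on the far-x side, at (343,150).

```bash
cat > m1.py <<'E'
from h import *
t=cv2.imread("pics/top0.png");s=cv2.imread("pics/side0.png")
ct=eyes.calibration("top");cs=eyes.calibration("side")
hsv=cv2.cvtColor(t,cv2.COLOR_BGR2HSV)
def blobs(m,amin,roi):
    x0,y0,x1,y1=roi;mm=np.zeros_like(m);mm[y0:y1,x0:x1]=m[y0:y1,x0:x1]
    cs_,_=cv2.findContours(mm,cv2.RETR_EXTERNAL,cv2.CHAIN_APPROX_NONE)
    return sorted([c for c in cs_ if cv2.contourArea(c)>=amin],key=cv2.contourArea,reverse=True)
wood=cv2.inRange(hsv,(10,60,60),(30,255,255))
b=blobs(wood,2000,(120,120,285,285))[0]
h=cv2.convexHull(b);W=np.array([onz(ct,u,v,.06)[:2] for u,v in h[:,0]])
(c,r)=cv2.minEnclosingCircle(W.astype(np.float32));print("board",c,r)
A=np.c_[2*W,np.ones(len(W))];q=np.linalg.lstsq(A,(W**2).sum(1),rcond=None)[0];print("fit",q[:2],np.sqrt(q[2]+q[0]**2+q[1]**2))
hs=cv2.cvtColor(s,cv2.COLOR_BGR2HSV)
ws=cv2.inRange(hs,(10,60,60),(30,255,255));b2=blobs(ws,2000,(180,210,400,360))[0]
# side: upper rim
H=cv2.convexHull(b2)[:,0];W2=np.array([onz(cs,u,v,.06)[:2] for u,v in H if v<300]);A=np.c_[2*W2,np.ones(len(W2))];q2=np.linalg.lstsq(A,(W2**2).sum(1),rcond=None)[0];print("side fit",q2[:2],np.sqrt(q2[2]+q2[0]**2+q2[1]**2))
# dark pad centre
dk=cv2.inRange(hsv,(0,0,0),(180,255,70))
o=blobs(dk,3,(130,130,272,272))
for k in o[:10]:
    (u,v),rr=cv2.minEnclosingCircle(k);print("dark",(round(u),round(v)),round(rr,1),onz(ct,u,v,.06 if rr>15 else .071)[:2].round(4))
# chips grey
cc=q[:2]
g=cv2.inRange(hsv,(0,0,75),(180,60,255))
for k in blobs(g,12,(150,150,250,255)):
    m=cv2.minAreaRect(k);print("grey",m,cv2.contourArea(k),onz(ct,*m[0],.068)[:2].round(4), [onz(ct,*p,.068)[:2].round(4).tolist() for p in cv2.boxPoints(m)])
gs=cv2.inRange(hs,(0,0,90),(180,60,255))
for k in blobs(gs,12,(250,240,360,310)):
    m=cv2.moments(k);u,v=m["m10"]/m["m00"],m["m01"]/m["m00"];print("sgrey",(u,v),cv2.contourArea(k),onz(cs,u,v,.065)[:2].round(4))
orange=cv2.inRange(hsv,(3,100,40),(20,255,255))
for k in blobs(orange,30,(285,210,330,280)):
    m=cv2.minAreaRect(k);print("scr",m,[onz(ct,*p,.07)[:2].round(4).tolist() for p in cv2.boxPoints(m)],onz(ct,*m[0],.07)[:2])
os_=cv2.inRange(hs,(3,100,40),(20,255,255))
for k in blobs(os_,30,(340,190,395,235)):
    print("scr side",cv2.minAreaRect(k),cv2.approxPolyDP(k,3,True)[:,0].tolist())
print(hsv[270:300:6,205], hsv[250:310:4,170,2],hsv[280,150:265:3,2])
a=cv2.resize(t[145:270,365:480],None,fx=4,fy=4,interpolation=cv2.INTER_CUBIC)
bb=cv2.resize(s[120:200,290:410],None,fx=4,fy=4,interpolation=cv2.INTER_CUBIC)
o=np.zeros((500,800,3),np.uint8)
w=cv2.resize(cv2.imread("pics/wrist0.png"),(340,212));o[:500,:460]=a;o[:226,460:800]=cv2.resize(bb,(340,226));o[240:452,460:800]=w
cv2.imwrite("pics/crop1.png",o)
E
python3 m1.py
```

```text
board (0.5470039248466492, 0.2362668812274933) 0.1448606252670288
fit [0.547342   0.23602514] 0.14408469968934579
side fit [0.54618951 0.24022193] 0.14394988294834749
dark (199, 200) 23.2 [0.5477 0.2373]
dark (150, 176) 7.0 [0.5961 0.3399]
dark (247, 226) 7.4 [0.4949 0.1311]
dark (211, 145) 6.7 [0.6655 0.2139]
dark (245, 167) 6.6 [0.6206 0.1407]
dark (161, 264) 7.8 [0.4122 0.3086]
dark (254, 256) 15.0 [0.4323 0.1153]
dark (228, 184) 1.6 [0.5818 0.1742]
dark (180, 154) 1.6 [0.6429 0.2785]
dark (162, 212) 1.6 [0.5189 0.3107]
grey ((214.25003051757812, 186.75001525878906), (8.485280990600586, 6.363961219787598), 45.0) 46.5 [0.5765 0.2048] [[0.5778, 0.216], [0.5876, 0.2068], [0.5752, 0.1936], [0.5654, 0.2027]]
grey ((200.80767822265625, 210.53846740722656), (8.59785270690918, 6.1017022132873535), 33.6900634765625) 43.5 [0.5253 0.2311] [[0.5246, 0.2422], [0.5356, 0.2355], [0.5259, 0.22], [0.515, 0.2266]]
grey ((191.57997131347656, 234.0599822998047), (8.7681245803833, 6.222539901733398), 81.8698959350586) 40.5 [0.4752 0.2483] [[0.4832, 0.2565], [0.4854, 0.2436], [0.4672, 0.2402], [0.465, 
[... 572 characters left out ...]
57.6630434782609) 46.0 [0.5765 0.2058]
scr ((305.76605224609375, 242.77981567382812), (7.6626105308532715, 28.255878448486328), 16.699243545532227) [[0.4371, 0.0227], [0.4942, 0.0073], [0.49, -0.0083], [0.4329, 0.0072]] [0.46351051 0.00723573]
scr side ((366.8867492675781, 210.896240234375), (31.318206787109375, 21.56560516357422), 15.945395469665527) [[356, 197], [353, 217], [377, 225], [381, 204]]
[[102  41 105]
 [ 98  30  95]
 [113  21  97]
 [110  24  97]
 [103  31  98]] [150 139 138  94  98 102  99  94  96  96  99  95 102 103  91] [131 143 139  80  36 110  99 101 100 102 101 104  99  96  96  98  97 103
  97 104  94  99 102  95  97  89  96  93  98  96  94 102 103 101  98  27
 149 137 135]
```

View pics/crop1.png

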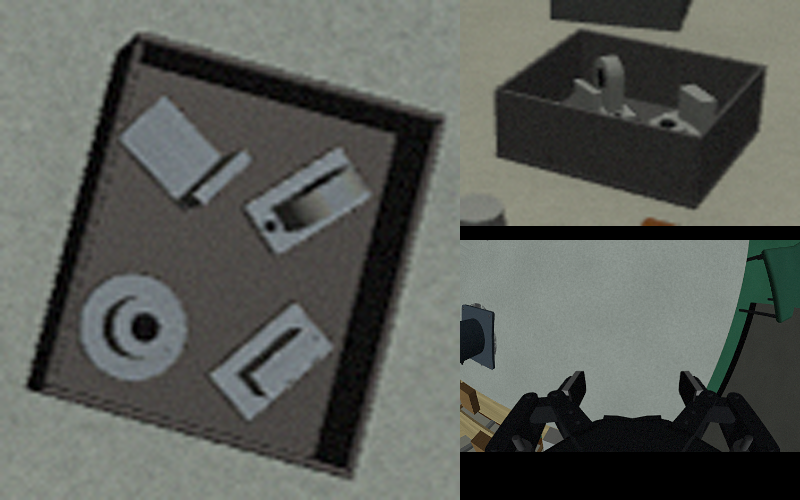

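The crop shows the round-topped bearing block at about (442,194) in the full top view. The square block is at (433,235), the hub at (398,227) and the angle at (410,182). Next I'll hover over the scraper and refine with the wrist camera.

```bash
cat >> h.py <<'E'
def plan(x,y,z,yaw):
    s=monitor.sense();Rc=q2R(s["ee_rot"]);Rt=R.from_euler("z",yaw,degrees=True)*R.from_euler("x",180,degrees=True)
    d=Rc.inv().apply(np.array([x,y,z])-s["position"])/.06
    w=np.degrees((Rc.inv()*Rt).as_rotvec())/5
    print("t",round(s["t"],2),"pos",np.round(s["position"],4),"F",np.round(s["contact_force"],1),"grip",round(s["gripper_width"],4),"-> ",np.round(d,3).tolist(),np.round(w,3).tolist())
E
python3 - <<'E'
from h import *
ct=eyes.calibration("top");cs=eyes.calibration("side")
plan(.463,.007,.2,165)
print("tri scraper top ctr rough",tri(ray(ct,305.8,242.8),ray(cs,368.5,200.5)))
# block base corners in top crop -> floor+10mm = .015
for u,v in [(244,207),(340,149),(373,192),(277,252)]:
    print(onz(ct,365+u/4,145+v/4,.015)[:2].round(4))
for u,v in [(35,385),(350,475),(443,118),(138,35)]:
    print("bin",onz(ct,365+u/4,145+v/4,.07)[:2].round(4))
print("tray corners",[onz(ct,u,v,.035)[:2].round(3) for u,v in[(161,305),(257,300)]])
t=cv2.imread("pics/top0.png");hsv=cv2.cvtColor(t,cv2.COLOR_BGR2HSV)
E
```

```text
t 0.15 pos [ 0.1353 -0.5068  0.2444] F [0.2 0.2 0.4] grip 0.0855 ->  [7.485, -6.864, 0.754] [-0.004, -0.029, -30.012]
tri scraper top ctr rough [0.46192779 0.00697717 0.06987751]
[ 0.5713 -0.258 ]
[ 0.6054 -0.3116]
[ 0.5817 -0.3303]
[ 0.5465 -0.2768]
bin [ 0.4706 -0.1356]
bin [ 0.4281 -0.3018]
bin [ 0.6177 -0.3496]
bin [ 0.6576 -0.1868]
tray corners [array([0.32 , 0.317]), array([0.336, 0.11 ])]
```

>>> apply_moves:
  commands: [7.48,-6.86,0.75,0,0,-30,0,7.48,-6.86,0.75,0,0,-30,0,7.48,-6.86,0.75,0,0,-30,0,7.48,-6.86,0.75,0,0,-30,0,7.48,-6.86,0.75,0,0,-30,0,7.48,-6.86,0.75,0,0,-30,0,7.48,-6.86,0.75,0,0,-30,0,7.48,-6.86,0.75,0,0,-30,0,7.48,-6.86,0.75,0,0,-30,0,7.48,-6.86,0.75,0,0,-30,0]

```text
t: 1.4
position: [0.4635, 0.0086, 0.1998]
ee_rot: [-0.0, 0.478, 0.878, -0.0]
contact_force: [1.3, -0.5, 0.4]
gripper_width: 0.0427
finger_force: 0.0
```

```bash
python3 -c "
from h import *
plan(.463,.007,.2,165)"
```

```text
t 1.4 pos [0.4635 0.0086 0.1998] F [ 1.3 -0.5  0.4] grip 0.0427 ->  [-0.018, -0.021, -0.004] [-0.001, -0.002, -8.433]
```

>>> apply_moves:
  commands: [0,-0.02,0,0,0,-8.43,0,0,-0.02,0,0,0,-8.43,0,0,-0.02,0,0,0,-8.43,0,0,-0.02,0,0,0,-8.43,0,0,-0.02,0,0,0,-8.43,0,0,-0.02,0,0,0,-8.43,0]

```text
t: 2.15
position: [0.4617, 0.0055, 0.2001]
ee_rot: [-0.0, 0.136, 0.991, -0.0]
contact_force: [1.2, 0.1, 0.6]
gripper_width: 0.0426
finger_force: 0.0
```

```bash
cat > m2.py <<'E'
from h import *
import sys
n=sys.argv[1]
plan(.463,.007,.2,165)
c=eyes.calibration("wrist");f=eyes.grab_frame("wrist");cv2.imwrite(f"pics/{n}.png",f)
h=cv2.cvtColor(f,cv2.COLOR_BGR2HSV)
m=cv2.inRange(h,(3,100,40),(20,255,255))
k=max(cv2.findContours(m,cv2.RETR_EXTERNAL,cv2.CHAIN_APPROX_NONE)[0],key=cv2.contourArea)
print(proj(c,[.462,.007,.07],True),cv2.contourArea(k))
W=np.array([onz(c,u,v,.07,True)[:2] for u,v in k[:,0]]).astype(np.float32)
r=cv2.minAreaRect(W);print(r,cv2.boxPoints(r))
E
python3 m2.py w1
```

```text
t 2.15 pos [0.4617 0.0055 0.2001] F [1.2 0.1 0.6] grip 0.0426 ->  [-0.014, 0.03, 0.001] [-0.001, -0.005, -0.124]
[325.56146643 194.85016531] 1159.0
((0.46006324887275696, 0.011000994592905045), (0.014863209798932076, 0.06355053186416626), 75.09941101074219) [[ 0.4274455   0.01199007]
 [ 0.48885903 -0.00435149]
 [ 0.492681    0.01001192]
 [ 0.43126747  0.02635348]]
```

View pics/w1.png

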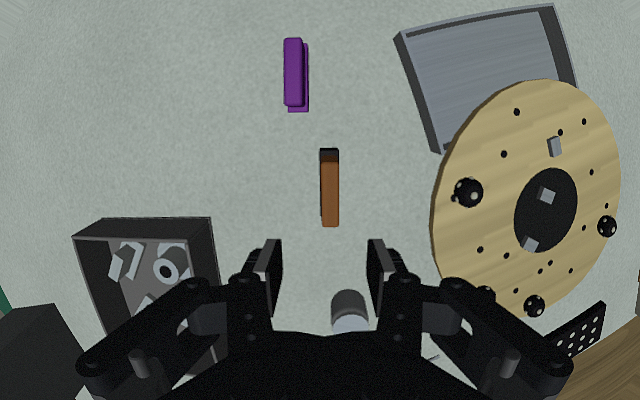

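The scraper is at (330,188) in the wrist view, between the fingers. The tin is behind it at (350,310). Descending now and gripping the handle.

```bash
python3 -c "
from h import *
plan(.462,.009,.043,165.1)"
```

```text
t 2.2 pos [0.4617 0.0055 0.2001] F [0.6 0.3 0. ] grip 0.0428 ->  [0.011, 0.057, 2.619] [-0.0, -0.004, -0.139]
```

>>> apply_moves:
  commands: [0.01,0.057,0.9,0,0,-0.14,0.1,0.01,0.057,1.8,0,0,-0.14,0.1,0.01,0.057,2.62,0,0,-0.14,0.1,0.01,0.057,2.62,0,0,-0.14,0.1,0.01,0.057,2.62,0,0,-0.14,-1,0.01,0.057,2.62,0,0,-0.14,-1,0.01,0.057,2.62,0,0,-0.14,-1,0.01,0.057,2.62,0,0,-0.14,-1]
  grip_force: 50

```text
t: 3.2
position: [0.4649, 0.0087, 0.0463]
ee_rot: [0.003, 0.129, 0.992, 0.0]
contact_force: [-0.1, 0.2, 6.3]
gripper_width: 0.0154
finger_force: 52.1
```

```bash
python3 -c "
from h import *
plan(.462,.009,.185,165.1)"
```

```text
t 3.2 pos [0.4649 0.0087 0.0463] F [-0.1  0.2  6.3] grip 0.0154 ->  [0.034, -0.005, -2.313] [0.01, 0.07, 0.023]
```

```bash
python3 -c "
from h import *
plan(.612,.209,.195,258.5)"
```

```text
t 3.2 pos [0.4649 0.0087 0.0463] F [-0.1  0.2  6.3] grip 0.0154 ->  [-1.534, 3.856, -2.467] [-0.049, 0.062, -18.657]
```

>>> apply_moves:
  commands: [0,0,-0.9,0,0,0,-1,0,0,-1.8,0,0,0,-1,0,0,-2.47,0,0,0,-1,-0.5,1.2,-2.47,0,0,-4,-1,-0.9,2.2,-2.47,0,0,-8,-1,-1.3,3.2,-2.47,0,0,-10,-1,-1.53,3.86,-2.47,0,0,-18.66,-1,-1.53,3.86,-2.47,0,0,-18.66,-1,-1.53,3.86,-2.47,0,0,-18.66,-1,-1.53,3.86,-2.47,0,0,-18.66,-1]

```text
t: 4.45
position: [0.61, 0.2098, 0.1909]
ee_rot: [-0.0, -0.506, 0.863, 0.0]
contact_force: [-0.1, 0.6, -1.6]
gripper_width: 0.0153
finger_force: 51.0
```

```bash
python3 -c "
from h import *
plan(.612,.209,.195,258.5)"
```

```text
t 4.45 pos [0.61   0.2098 0.1909] F [-0.1  0.6 -1.6] grip 0.0153 ->  [-0.004, -0.035, -0.068] [0.008, -0.007, -3.539]
```

>>> apply_moves:
  commands: [0,-0.03,0,0,0,-3.54,-1,0,-0.03,0,0,0,-3.54,-1,0,-0.03,0,0,0,-3.54,-1]

```text
t: 4.82
position: [0.6116, 0.2086, 0.1913]
ee_rot: [-0.0, -0.63, 0.777, 0.0]
contact_force: [-0.9, 0.7, -1.1]
gripper_width: 0.0154
finger_force: 51.0
```

```bash
python3 - <<'E'
from h import *
plan(.612,.209,.13,258.5)
plan(.612,.209,.108,258.5)
c=eyes.calibration("wrist");f=eyes.grab_frame("wrist")
s=eyes.grab_frame("side");cs=eyes.calibration("side")
o=np.vstack([cv2.resize(f[:, :],(480,300)),cv2.resize(s[100:360,170:480],(480,300))]);cv2.imwrite("pics/w2.png",o)
E
```

```text
t 4.83 pos [0.6116 0.2086 0.1913] F [-0.9  0.7 -1.1] grip 0.0154 ->  [-0.008, -0.006, 1.022] [0.002, -0.001, -0.093]
t 4.83 pos [0.6116 0.2086 0.1913] F [-0.9  0.7 -1.1] grip 0.0154 ->  [-0.008, -0.006, 1.389] [0.002, -0.001, -0.093]
```

View pics/w2.png

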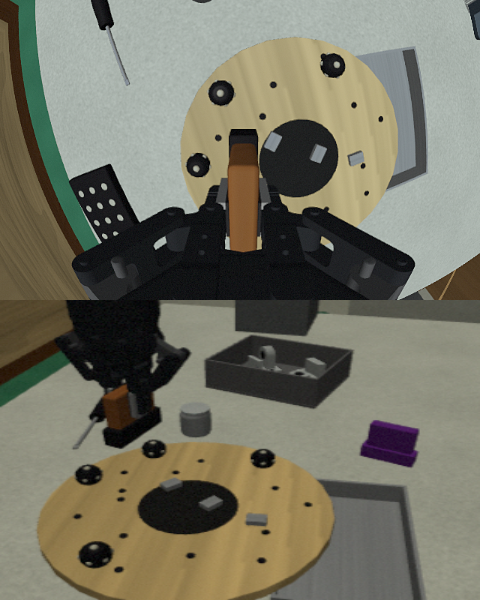

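The scraper is held upright, behind the chips. In the wrist view they're at (273,142), (318,153) and (356,158), with no puck under the foot. Descending, then the wiping stroke.

>>> apply_moves:
  commands: [0,0,0.8,0,0,0,-1,0,0,1.2,0,0,0,-1,0,0,1.39,0,0,0,-1,0,0,1.39,0,0,0,-1]

```text
t: 5.42
position: [0.6117, 0.2086, 0.1083]
ee_rot: [0.0, -0.63, 0.777, -0.0]
contact_force: [0.4, -0.7, -1.4]
gripper_width: 0.0153
finger_force: 51.0
```

```bash
python3 -c "
from h import *
plan(.389,.2545,.1078,258.5)"
```

```text
t 5.42 pos [0.6117 0.2086 0.1083] F [ 0.4 -0.7 -1.4] grip 0.0153 ->  [0.018, 3.789, 0.007] [-0.004, 0.002, -0.085]
```

>>> apply_moves:
  commands: [0,0.2,0.01,0,0,0,-1,0,0.45,0.01,0,0,0,-1,0,0.7,0.01,0,0,0,-1,0,0.95,0.01,0,0,0,-1,0,1.2,0.01,0,0,0,-1,0.01,1.45,0.01,0,0,0,-1,0.01,1.7,0.01,0,0,0,-1,0.01,1.95,0.01,0,0,0,-1,0.01,2.2,0.01,0,0,0,-1,0.01,2.4,0.01,0,0,0,-1]

```text
t: 6.68
position: [0.4696, 0.2379, 0.1073]
ee_rot: [0.0, -0.63, 0.776, -0.0]
contact_force: [-0.6, -0.4, -0.7]
gripper_width: 0.0154
finger_force: 51.1
```

```bash
python3 - <<'E'
from h import *
plan(.389,.2545,.1078,258.5)
f=eyes.grab_frame("wrist")
s=eyes.grab_frame("side")
o=np.vstack([cv2.resize(f[:, :],(480,300)),cv2.resize(s[180:390,220:470],(480,300))]);cv2.imwrite("pics/w3.png",o)
E
```

```text
t 6.67 pos [0.4696 0.2379 0.1073] F [-0.6 -0.4 -0.7] grip 0.0154 ->  [0.005, 1.371, -0.008] [-0.001, 0.001, -0.073]
```

View pics/w3.png

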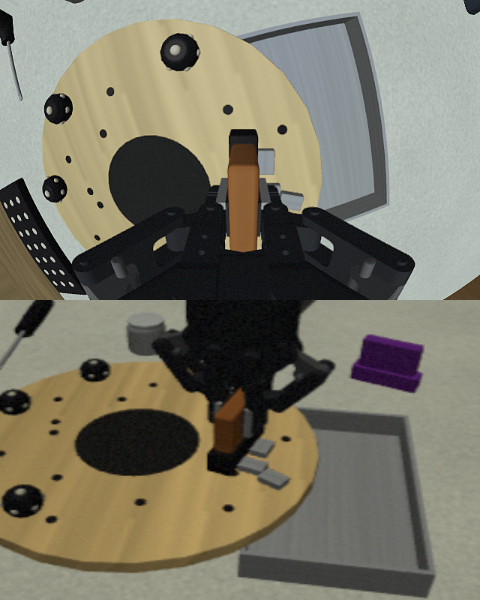

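All three chips are ahead of the blade, at (262,447), (250,465) and (272,478) in the lower (side) crop. One is near the blade's +y end, so I'll measure before going on.

```bash
python3 - <<'E'
from h import *
cs=eyes.calibration("side")
d=np.array([-.98,.2]);n=np.array([.2,.98]);p=np.array([.4696,.2379])
for u,v in[(262,447),(250,465),(272,478)]:
    P=onz(cs,220+u*250/480,180+(v-300)*.7,.066)[:2];print(P.round(4),"ahead",(d@(P-p)).round(4),"lat",(n@(P-p)).round(4))
E
```

```text
[0.4463 0.232 ] ahead 0.0217 lat -0.0104
[0.4508 0.2587] ahead 0.0226 lat 0.0166
[0.4322 0.2712] ahead 0.0433 lat 0.0252
```

>>> apply_moves:
  commands: [0,-0.2,-0.05,0,0,0,-1,-0.14,-0.2,-0.05,0,0,0,-1,-0.14,0,0,0,0,0,-1,-0.14,0.25,0,0,0,0,-1,-0.14,0.5,0,0,0,0,-1,-0.14,0.75,0,0,0,0,-1,-0.14,1.0,0,0,0,0,-1,-0.14,1.25,0,0,0,0,-1,-0.14,1.45,0,0,0,0,-1,-0.14,1.45,0,0,0,0,-1]

```text
t: 8.02
position: [0.3863, 0.264, 0.1073]
ee_rot: [0.0, -0.631, 0.776, -0.0]
contact_force: [0.6, 0.1, -2.3]
gripper_width: 0.0153
finger_force: 51.0
```

```bash
python3 - <<'E'
from h import *
plan(.389,.2545,.1078,258.5)
plan(.462,.009,.195,165.1)
f=eyes.grab_frame("wrist")
s=eyes.grab_frame("side")
o=np.vstack([cv2.resize(f[:, :],(480,300)),cv2.resize(s[180:390,220:470],(480,300))]);cv2.imwrite("pics/w4.png",o)
E
```

```text
t 8.03 pos [0.3863 0.264  0.1073] F [ 0.6  0.1 -2.3] grip 0.0153 ->  [0.146, -0.076, -0.008] [-0.0, 0.0, -0.064]
t 8.03 pos [0.3863 0.264  0.1073] F [ 0.6  0.1 -2.3] grip 0.0153 ->  [3.902, -2.105, -1.461] [-0.0, 0.0, 18.616]
```

View pics/w4.png

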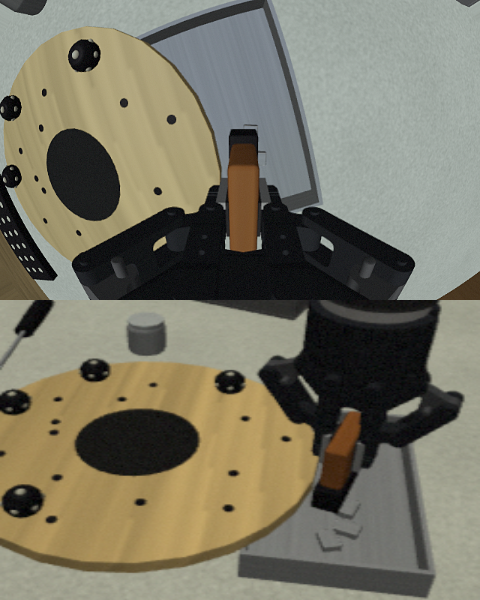

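The board is clear and the three chips lie in the tray, at (327,540), (350,525) and (347,507) in the side crop. The pucks haven't moved. Now returning the scraper to its place.

>>> apply_moves:
  commands: [0,0,-0.9,0,0,0,-1,0,0,-1.46,0,0,3,-1,3.9,-2.1,-1.46,0,0,18.6,-1,3.9,-2.1,-1.46,0,0,18.6,-1,3.9,-2.1,-1.46,0,0,18.6,-1,3.9,-2.1,-1.46,0,0,18.6,-1,3.9,-2.1,-1.46,0,0,18.6,-1,3.9,-2.1,-1.46,0,0,18.6,-1,3.9,-2.1,-1.46,0,0,18.6,-1,3.9,-2.1,-1.46,0,0,18.6,-1]

```text
t: 9.38
position: [0.4628, 0.0081, 0.1949]
ee_rot: [0.0, 0.132, 0.991, -0.0]
contact_force: [-0.1, 0.5, -1.7]
gripper_width: 0.0154
finger_force: 51.0
```

```bash
python3 - <<'E'
from h import *
plan(.464,.009,.0468,165.1)
E
```

```text
t 9.38 pos [0.4628 0.0081 0.1949] F [-0.1  0.5 -1.7] grip 0.0154 ->  [-0.014, 0.02, 2.468] [-0.002, 0.003, -0.061]
```

>>> apply_moves:
  commands: [0,0.02,0.8,0,0,-0.06,-1,0,0.02,1.6,0,0,-0.06,-1,0,0.02,2.2,0,0,-0.06,-1,0,0.02,2.4,0,0,-0.06,-1,0,0.02,2.45,0,0,-0.06,-1,0,0.02,2.48,0,0,-0.06,-1,0,0.02,2.48,0,0,-0.06,-1]

```text
t: 10.25
position: [0.464, 0.0098, 0.0477]
ee_rot: [0.002, 0.127, 0.992, -0.0]
contact_force: [0.4, -0.0, -1.3]
gripper_width: 0.0155
finger_force: 51.0
```

>>> apply_moves:
  commands: [0,0,0.02,0,0,0,-1,0,0,0.02,0,0,0,-1]

```text
t: 10.5
position: [0.4638, 0.0099, 0.0462]
ee_rot: [0.001, 0.127, 0.992, 0.0]
contact_force: [0.5, 0.3, 2.9]
gripper_width: 0.0156
finger_force: 51.3
```

>>> apply_moves:
  commands: [0,0,0,0,0,0,-0.6,0,0,0,0,0,0,0,0,0,0,0,0,0,0,0,0,-0.05,0,0,0,0,0,0,-0.9,0,0,0,0,0,0,-1.8,0,0,0,0,0,0,-2.6,0,0,0,0]

```text
t: 11.38
position: [0.4626, 0.01, 0.203]
ee_rot: [0.001, 0.127, 0.992, 0.0]
contact_force: [1.7, 0.1, 0.2]
gripper_width: 0.043
finger_force: 0.0
```

```bash
python3 - <<'E'
from h import *
plan(.56,-.28,.2,123)
c=eyes.calibration("wrist");f=eyes.grab_frame("wrist");cv2.imwrite("pics/w5.png",f)
h=cv2.cvtColor(f,cv2.COLOR_BGR2HSV);m=cv2.inRange(h,(3,100,40),(20,255,255));m[:, 400:]=0
k=max(cv2.findContours(m,cv2.RETR_EXTERNAL,cv2.CHAIN_APPROX_NONE)[0],key=cv2.contourArea)
W=np.array([onz(c,u,v,.07,True)[:2] for u,v in k[:,0]]).astype(np.float32);print(cv2.minAreaRect(W))
E
```

```text
t 11.38 pos [0.4626 0.01   0.203 ] F [1.7 0.1 0.2] grip 0.043 ->  [-2.787, -4.27, 0.053] [0.007, 0.012, 8.485]
((0.4590044319629669, 0.011733805760741234), (0.015111724846065044, 0.06220286712050438), 75.0904541015625)
```

The scraper stands upright: the handle-top fit is the same as before pickup. On to the bin.

>>> apply_moves:
  commands: [-2.79,-4.27,0.05,0,0,8.48,0.3,-2.79,-4.27,0.05,0,0,8.48,0.3,-2.79,-4.27,0.05,0,0,8.48,0.3,-2.79,-4.27,0.05,0,0,8.48,0.3,-2.79,-4.27,0.05,0,0,8.48,0.3,-2.79,-4.27,0.05,0,0,8.48,0.3,-2.79,-4.27,0.05,0,0,8.48,0.3,-2.79,-4.27,0.05,0,0,8.48,0.3]

```text
t: 12.42
position: [0.5601, -0.2788, 0.1985]
ee_rot: [0.0, 0.476, 0.879, 0.0]
contact_force: [0.2, -0.0, 0.7]
gripper_width: 0.0557
finger_force: 0.0
```

```bash
python3 - <<'E'
from h import *
import pickle
plan(.576,-.294,.2,123)
c=eyes.calibration("wrist");f=eyes.grab_frame("wrist");cv2.imwrite("pics/w6.png",f);pickle.dump(c,open("w6.pkl","wb"))
print(proj(c,[.576,-.294,.065],True))
u,v=proj(c,[.576,-.294,.05],True).astype(int);u0=max(u-130,0);v0=max(v-100,0);print(u0,v0)
cv2.imwrite("pics/w6c.png",cv2.resize(f[v0:v0+200,u0:u0+260],None,fx=3,fy=3,interpolation=cv2.INTER_CUBIC))
E
```

```text
t 12.43 pos [ 0.5601 -0.2788  0.1985] F [ 0.2 -0.   0.7] grip 0.0557 ->  [-0.357, 0.084, -0.024] [0.004, 0.003, 0.021]
[329.39100029 217.11443288]
199 111
```

View pics/w6c.png

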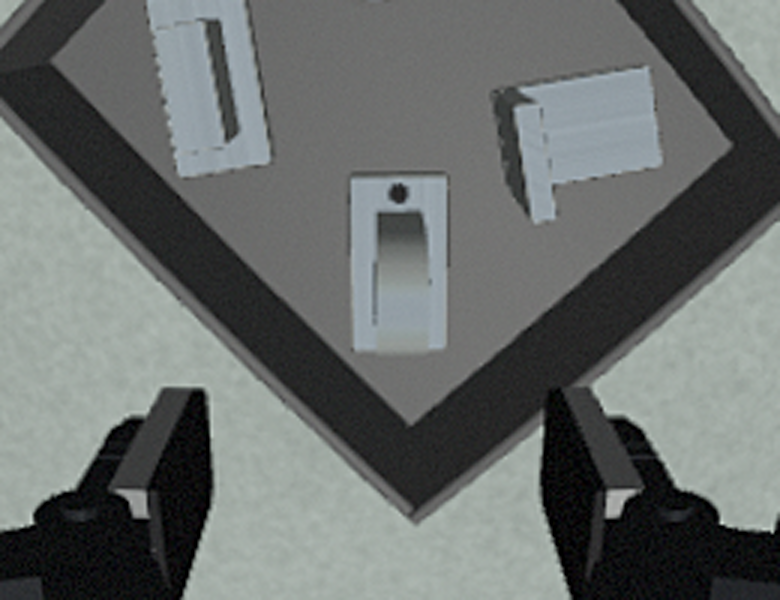

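The round-topped lug is seen from above at crop (400,285), its base corners at (350,176), (447,173), (447,348) and (354,350), with the bin corner just beyond. Next: its pose, height and finger clearance.

```bash
python3 - <<'E'
from h import *
import pickle
c=pickle.load(open("w6.pkl","rb"));ct=eyes.calibration("top")
px=lambda x,y:(199+x/3,111+y/3)
P=np.array([onz(c,*px(*q),.015,True) for q in[(350,176),(447,173),(447,348),(354,350)]])[:,:2]
ctr=P.mean(0);print(P.round(4),ctr.round(4))
l=(P[3]-P[0]+P[2]-P[1])/2;print("len",np.linalg.norm(l),"wid",np.linalg.norm(P[1]-P[0]),"ang",np.degrees(np.arctan2(l[1],l[0])))
print("hole",onz(c,*px(398,193),.015,True).round(4),tri(ray(c,*px(398,193),True),ray(ct,432.5,201.5)).round(4), "topcam",onz(ct,432.5,201.5,.015).round(4))
B=np.array([[.4706,-.1356],[.4281,-.3018],[.6177,-.3496],[.6576,-.1868]]);bw=np.array([onz(c,*px(*q),.07,True)[:2] for q in[(412,520)]]);print("bin corner wrist",bw)
a=np.radians(33.);ty=np.array([np.cos(a),np.sin(a)]);tx=np.array([-ty[1],ty[0]])
Q=[B[i] for i in range(4)];Q[2]=(Q[2]+bw[0])/2
for off in(-.011,.011):
    p=ctr+off*tx
    for i in range(4):
        e=Q[(i+1)%4]-Q[i];s,t_=np.linalg.solve(np.c_[ty,-e],Q[i]-p)
        if 0<=t_<=1: print("off",off,"outer wall at",round(s,4))
plan(*ctr,.2,123)
E
```

```text
[[ 0.5463 -0.2728]
 [ 0.5734 -0.2538]
 [ 0.6093 -0.3064]
 [ 0.5817 -0.3253]] [ 0.5777 -0.2896]
len 0.06349955827437054 wid 0.03312471730170935 ang -55.81169949450102
hole [ 0.5633 -0.2688  0.015 ] [ 0.5588 -0.2636  0.0494] topcam [ 0.561  -0.2727  0.015 ]
bin corner wrist [[ 0.61855361 -0.34628992]]
off -0.011 outer wall at -0.0545
off -0.011 outer wall at 0.0659
off 0.011 outer wall at -0.0752
off 0.011 outer wall at 0.0893
t 12.47 pos [ 0.5602 -0.2787  0.1987] F [ 0.4  0.1 -0.3] grip 0.0556 ->  [-0.311, 0.146, -0.021] [0.005, 0.008, 0.023]
```

```bash
python3 - <<'E'
from h import *
plan(.577,-.291,.125,123.8)
E
```

```text
t 12.47 pos [ 0.5602 -0.2787  0.1987] F [ 0.4  0.1 -0.3] grip 0.0556 ->  [-0.324, 0.123, 1.229] [0.005, 0.008, -0.137]
```

>>> apply_moves:
  commands: [-0.32,0.12,0.6,0,0,-0.14,-0.06,-0.32,0.12,1.23,0,0,-0.14,-0.06,-0.32,0.12,1.23,0,0,-0.14,-0.06,-0.32,0.12,1.23,0,0,-0.14,-0.06]

```text
t: 12.98
position: [0.5771, -0.2918, 0.126]
ee_rot: [0.001, 0.471, 0.882, -0.0]
contact_force: [0.0, 0.5, 0.0]
gripper_width: 0.0398
finger_force: 0.0
```

```bash
python3 - <<'E'
from h import *
import pickle
plan(.577,-.291,.125,123.8)
c=eyes.calibration("wrist");f=eyes.grab_frame("wrist");cv2.imwrite("pics/w7.png",f);pickle.dump(c,open("w7.pkl","wb"))
cv2.imwrite("pics/w7c.png",cv2.resize(f[100:300,200:460],None,fx=3,fy=3,interpolation=cv2.INTER_CUBIC))
E
```

```text
t 12.97 pos [ 0.5771 -0.2918  0.126 ] F [0.  0.5 0. ] grip 0.0398 ->  [0.012, 0.006, 0.017] [0.009, 0.021, -0.004]
```

View pics/w7c.png

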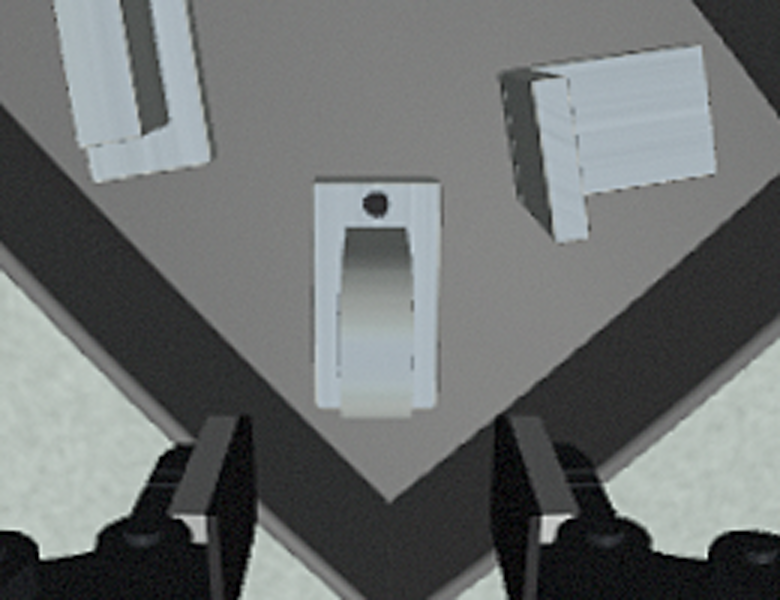

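The lug lies between the fingers: centre at crop x≈377, finger midpoint 372, edges parallel to the fingers. Triangulating against the first wrist view.

```bash
python3 - <<'E'
from h import *
import pickle
a=pickle.load(open("w6.pkl","rb"));b=pickle.load(open("w7.pkl","rb"))
A=[(350,176),(447,173),(447,348),(354,350),(398,193)];Bq=[(315,182),(440,182),(437,408),(316,408),(375,204)]
T=np.array([tri(ray(a,199+p[0]/3,111+p[1]/3,True),ray(b,200+q[0]/3,100+q[1]/3,True)) for p,q in zip(A,Bq)])
print(T.round(4),"base z",T[:,2].mean().round(4))
P=np.array([onz(b,200+q[0]/3,100+q[1]/3,.015,True) for q in Bq])[:,:2];l=P[3]-P[0]+P[2]-P[1]
ctr=P[:4].mean(0);print(P.round(4),ctr,np.linalg.norm(l)/2,np.linalg.norm(P[1]-P[0]),np.degrees(np.arctan2(l[1],l[0])))
# apex far edge row 416 -> height of lug top roughly seen: project model check of apex line
for z in(.055,.065): print(z,[(proj(b,[*ctr,z],True)-[200,100])*3])
tx=np.array([np.cos(np.radians(123.8)),np.sin(np.radians(123.8))])
plan(*(ctr+.003*tx),.048,123.8)
E
```

```text
[[ 0.5471 -0.2745  0.0043]
 [ 0.5787 -0.2574 -0.0179]
 [ 0.6048 -0.3021  0.0309]
 [ 0.5794 -0.3215  0.0262]
 [ 0.5623 -0.2678  0.0223]] base z 0.0132
[[ 0.5468 -0.2727]
 [ 0.5738 -0.2546]
 [ 0.6094 -0.307 ]
 [ 0.5813 -0.3258]
 [ 0.563  -0.2689]] [ 0.57783155 -0.29002961] 0.06333818501194415 0.03256588330819112 -56.340642888768485
0.055 [array([378.14083852, 347.26075335])]
0.065 [array([378.48119512, 362.20279013])]
t 13.03 pos [ 0.5777 -0.2923  0.127 ] F [0.1 0.6 0.6] grip 0.0403 ->  [0.085, 0.022, 1.316] [0.018, 0.043, -0.007]
```

>>> apply_moves:
  commands: [0.07,0.02,0.4,0,0,0,-0.06,0.07,0.02,0.8,0,0,0,-0.06,0.07,0.02,1.1,0,0,0,-0.06,0.07,0.02,1.31,0,0,0,-0.06,0.07,0.02,1.31,0,0,0,-0.06]

```text
t: 13.65
position: [0.5748, -0.2878, 0.0448]
ee_rot: [-0.001, 0.472, 0.882, 0.0]
contact_force: [0.3, 0.7, 0.4]
gripper_width: 0.0403
finger_force: 0.0
```

>>> apply_moves:
  commands: [0,0,0,0,0,0,-0.5,0,0,0,0,0,0,-1,0,0,0,0,0,0,-1,0,0,0,0,0,0,-1,0,0,0,0,0,0,-1]
  grip_force: 50

```text
t: 14.28
position: [0.5761, -0.2886, 0.0468]
ee_rot: [0.001, 0.472, 0.882, -0.0]
contact_force: [0.2, -0.1, 4.7]
gripper_width: 0.0152
finger_force: 49.3
```

```bash
python3 -c "
from h import *
plan(.547,.237,.2,123.8)"
```

```text
t 14.28 pos [ 0.5761 -0.2886  0.0468] F [ 0.2 -0.1  4.7] grip 0.0152 ->  [7.55, 4.463, -2.566] [0.011, 0.026, -0.016]
```

>>> apply_moves:
  commands: [0,0,-0.4,0,0,0,-1,0,0,-1.1,0,0,0,-1,0,0,-1.9,0,0,0,-1,0,0,-2.7,0,0,0,-1,0,0,-2.7,0,0,0,-1]

```text
t: 14.9
position: [0.5771, -0.2892, 0.2125]
ee_rot: [0.004, 0.472, 0.882, -0.0]
contact_force: [-0.5, -0.3, -1.5]
gripper_width: 0.0151
finger_force: 48.8
```

```bash
python3 -c "
from h import *
plan(.546,.239,.18,123.8)"
```

```text
t 14.9 pos [ 0.5771 -0.2892  0.2125] F [-0.5 -0.3 -1.5] grip 0.0151 ->  [7.613, 4.454, 0.499] [0.039, 0.087, -0.015]
```

>>> apply_moves:
  commands: [0.4,0.23,0,0,0,0,-1,1.1,0.64,0,0,0,0,-1,1.9,1.11,0,0,0,0,-1,2.7,1.58,0,0,0,0,-1,3.5,2.05,0,0,0,0,-1,4.3,2.52,0,0,0,0,-1,5.1,2.98,0,0,0,0,-1,5.9,3.45,0,0,0,0,-1,6.6,3.86,0,0,0,0,-1,7.2,4.21,0,0,0,0,-1]

```text
t: 16.15
position: [0.5437, 0.2132, 0.2045]
ee_rot: [-0.002, 0.471, 0.882, -0.002]
contact_force: [-0.3, -0.4, -1.1]
gripper_width: 0.015
finger_force: 48.8
```

```bash
python3 -c "
from h import *
plan(.546,.239,.16,123.8)"
```

```text
t 16.15 pos [0.5437 0.2132 0.2045] F [-0.3 -0.4 -1.1] grip 0.015 ->  [0.335, 0.274, 0.741] [-0.052, -0.02, -0.003]
```

>>> apply_moves:
  commands: [0.33,0.27,0.2,0,0,0,-1,0.33,0.27,0.74,0,0,0,-1,0.33,0.27,0.74,0,0,0,-1,0.33,0.27,0.74,0,0,0,-1]

```text
t: 16.65
position: [0.5474, 0.2365, 0.1623]
ee_rot: [-0.001, 0.472, 0.882, -0.001]
contact_force: [-0.0, 0.3, -0.8]
gripper_width: 0.0153
finger_force: 48.9
```

```bash
python3 - <<'E'
from h import *
import pickle
plan(.546,.239,.104,123.8)
c=eyes.calibration("wrist");f=eyes.grab_frame("wrist");s=eyes.grab_frame("side")
pickle.dump(c,open("w8.pkl","wb"));cv2.imwrite("pics/w8w.png",f);cv2.imwrite("pics/w8s.png",s)
cv2.imwrite("pics/w8.png",np.vstack([cv2.resize(f[100:300,160:480],(480,300)),cv2.resize(s[150:360,160:420],(480,300*210*480//(300*260)))])[:600])
# pad edge seen by wrist
h=cv2.cvtColor(f,cv2.COLOR_BGR2HSV)
print(proj(c,[.547,.2375,.06],True))
for (u,v) in [(151,176)]: pass
E
```

```text
t 16.65 pos [0.5474 0.2365 0.1623] F [-0.   0.3 -0.8] grip 0.0153 ->  [0.048, 0.006, 0.972] [-0.024, -0.007, -0.021]
[324.38740858 202.97788465]
```

View pics/w8.png

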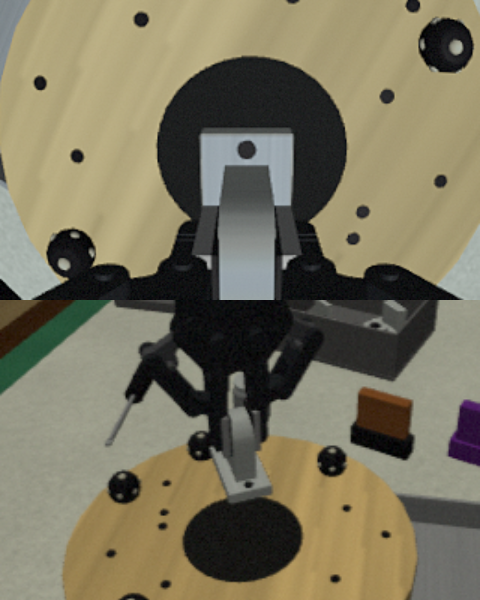

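```bash
python3 - <<'E'
from h import *
import pickle
c=pickle.load(open("w8.pkl","rb"))
px=lambda x,y:(160+x/1.5,100+y/1.5)
Q=[(158,148),(346,148),(252,57),(185,83),(320,85),(168,190)]
W=np.array([onz(c,*px(*q),.06,True)[:2] for q in Q]);A=np.c_[2*W,np.ones(len(W))];q=np.linalg.lstsq(A,(W**2).sum(1),rcond=None)[0]
print("pad",q[:2],np.sqrt(q[2]+q[:2]@q[:2]))
a=np.array([onz(c,*px(*p),.162-.042+.01,True)[:2] for p in[(200,133),(294,133)]]);print("base near edge mid",a.mean(0),np.linalg.norm(a[1]-a[0]))
tx=np.array([np.cos(np.radians(123.8)),np.sin(np.radians(123.8))]);print("block ctr",a.mean(0)-.032*tx)
plan(.546,.239,.104,123.8)
E
```

```text
pad [0.54874064 0.23984254] 0.04939958479107051
base near edge mid [0.53126635 0.26138868] 0.033646180195653706
block ctr [0.54906781 0.23479718]
t 16.75 pos [0.5487 0.2367 0.1643] F [ 0.3  0.5 -0.8] grip 0.0152 ->  [0.058, -0.017, 1.004] [0.018, 0.006, -0.024]
```

>>> apply_moves:
  commands: [0.07,0,0.35,0,0,0,-1,0.07,0,0.65,0,0,0,-1,0.07,0,0.85,0,0,0,-1,0.07,0,0.9,0,0,0,-1,0.07,0,0.9,0,0,0,-1]

```text
t: 17.38
position: [0.5458, 0.2403, 0.1092]
ee_rot: [0.0, 0.472, 0.882, -0.0]
contact_force: [-1.3, -1.0, -1.6]
gripper_width: 0.0153
finger_force: 49.1
```

```bash
python3 -c "
from h import *
plan(.547,.2405,.1018,123.8)"
```

```text
t 17.38 pos [0.5458 0.2403 0.1092] F [-1.3 -1.  -1.6] grip 0.0153 ->  [-0.009, 0.019, 0.123] [-0.0, 0.0, -0.017]
```

>>> apply_moves:
  commands: [0,0.02,0.05,0,0,0,-1,0,0.02,0.09,0,0,0,-1,0,0.02,0.12,0,0,0,-1,0,0.02,0.12,0,0,0,-1]

```text
t: 17.88
position: [0.5467, 0.2412, 0.102]
ee_rot: [0.0, 0.472, 0.882, 0.0]
contact_force: [0.3, 0.3, -2.3]
gripper_width: 0.0156
finger_force: 49.0
```

>>> apply_moves:
  commands: [0,0,0.02,0,0,0,-1,0,0,0.02,0,0,0,-1]

```text
t: 18.12
position: [0.5467, 0.2412, 0.1018]
ee_rot: [0.0, 0.472, 0.882, 0.0]
contact_force: [-2.0, -1.2, 5.2]
gripper_width: 0.015
finger_force: 49.9
```

Contact at TCP z = 0.1018, as predicted. Releasing and withdrawing.

>>> apply_moves:
  commands: [0,0,0,0,0,0,-0.6,0,0,0,0,0,0,-0.2,0,0,0,0,0,0,0,0,0,0,0,0,0,0,0,0,-0.4,0,0,0,0,0,0,-1,0,0,0,0,0,0,-1.8,0,0,0,0,0,0,-2.4,0,0,0,0,-2.5,-2,-2.4,0,0,0,0,-3.5,-2.5,-2.4,0,0,0,0]

```text
t: 19.38
position: [0.5408, 0.1157, 0.2457]
ee_rot: [0.001, 0.47, 0.882, 0.001]
contact_force: [1.7, -0.1, -0.8]
gripper_width: 0.0429
finger_force: 0.0
```

```bash
python3 - <<'E'
from h import *
plan(.4,0,.3,123.8)
t=eyes.grab_frame("top");s=eyes.grab_frame("side")
cv2.imwrite("pics/f.png",np.vstack([cv2.resize(t[120:320,120:480],(540,300)),cv2.resize(s[130:390,180:460],(540,300*1))]))
E
```

```text
t 19.38 pos [0.5408 0.1157 0.2457] F [ 1.7 -0.1 -0.8] grip 0.0429 ->  [-0.295, -3.022, -0.91] [0.024, 0.017, 0.015]
```

View pics/f.png

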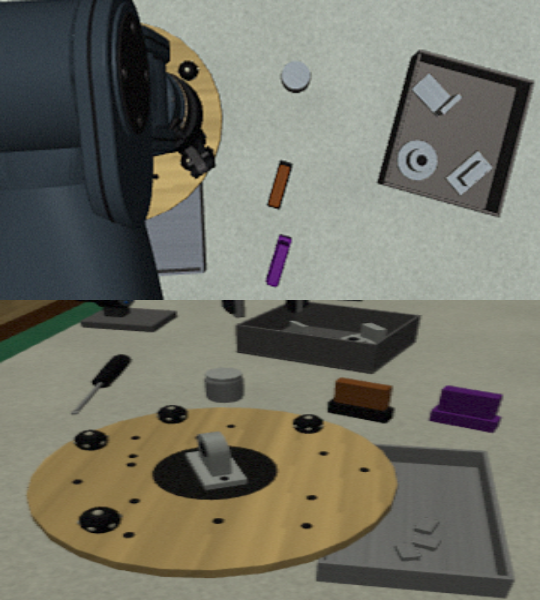

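The block stands upright in the middle of the pad at (214,470) in the side crop. The chips are in the tray, the scraper is upright at (361,400), and the pucks, tin, screwdriver and other castings haven't moved.

```bash
python3 -c "
from h import *
print(workorder.finish_job())"
```

```text
the job is handed in; nothing more can be done
None
```

I handed the job in at about 19.5 s: all three chips are in the tray, the scraper is upright on the bench, and the bearing block is upright on the pad. The last camera views show nothing else moved.

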